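# Slide the burner tray under the caquelon

### The arm

A 6-joint arm with a two-finger parallel gripper is mounted at the origin on the work surface. World frame = base frame: x ahead of the robot, y to its left, z up, the work surface at z = 0. Lengths are in m, angles in rad, forces in N, time in s.
With the tool pointing down it reaches from about 0.35 to 0.8 m from the base axis. Payload 7.3 kg.
Tool frame: the origin (TCP) lies between the finger pads; the fingertips stand 25 mm ahead of it and the grasp point (between the pads) lies 6 mm ahead of it (r.tip_extent is the distance from the TCP to the fingertips, in m); z points along the fingers, y is the line along which they close (so a half turn about z gives the same grasp; the last joint's range is limited). The gripper opens to 85 mm and grips with 20 to 120 N. Pads are 22 mm wide; open, the fingers measure 114 mm over their backs; the gripper's body (76 mm by 85 mm) begins 54 mm behind the grasp point. The pads swing forward as they close: fully open they stand 13 mm farther back than shut.
Start: joints at [-1.363, 0.342, 1.524, -0, 1.275, -0.146], TCP at [0.182, -0.492, 0.256] pointing down, gripper open.
Joint ranges: [-2.53, 2.53], [-0.77, 2.02], [0.04, 2.7], [-1, 4.14], [0.28, 2.66], [-3.11, 3.11]. Speed limits (rad/s): [2.57, 2.57, 3.14, 3.14, 3.14, 3.14].

### API

Orientations are given as a unit quaternion [x, y, z, w].
In Python, from workcell import r, command_gripper, optics gives the robot as it stands. The module is installed in compiled form; this text tells all that it offers. Calls block until the motion is done:
- r.reach(position, orientation): joint-space move of the TCP to a pose.
- r.move_straight(position, orientation=None, speed=0.15, max_force=None): straight line of the TCP; orientation=None keeps the orientation; speed is the mean speed in m/s. With max_force (N) it stops when the force on the tool has changed by that much, and returns True; else False.
- r.movej(angles): joint-space move.
- command_gripper(opening, force=None): finger opening in m; force is the grip in N (None keeps the last); returns when the fingers have stopped.
- r.hold(seconds).
- r.solve_ik(position, orientation): joint angles nearest the present ones, or None.
- r.read_state(): the state.
- optics.get_image(name): name is "scene" or "top" or "wrist"; returns (picture, depth): 384x512x3 uint8, red, green, blue; 384x512 float32, m along the optical axis (not along the pixel's ray), 0 where there is no reading.
- optics.camera_model(name): a dict with "K" (3x3 intrinsics, pixels), "R" (3x3) and "t" (3): a world point X has camera coordinates R X + t; the wrist camera has in their place "tool_from_camera" (4x4, takes a point from camera to tool coordinates, whose origin is the TCP and whose axes are the flange's). Camera axes: x right, y down, z forward; pixel columns grow to the right and rows downward; lengths in m; the calibration is good to about 2 mm. A picture is of the moment at which its call begins: read the wrist's pose just before it. camera_model takes no time and is no camera call.
A pose or a line that the arm cannot do raises r.PlanningError and nothing moves.
- r.finish_job(): hands the job in; it is judged then, once.
The state is a dict: "time_s": time; "joint_positions": joint angles; "dq": joint speeds; "tau": joint torques, N m; "eef_pos": TCP position; "eef_rot": TCP orientation; "contact_force": force on the tool from outside, world axes, zero at the start; "torque": the same for the moment, N m; "grip_width": finger opening in m; "grip_force": force on a finger pad.
Only numpy, scipy, OpenCV 4.12 (cv2) and the standard library are available. Lean on these libraries where they do the work, as an engineer would, in place of code of your own. Each camera call takes 0.05 s, during which the arm holds its last target. There are 200 camera calls.

### The job

Take the steel tray that carries the burner by its upright wooden grip and slide it into the slot of the stand that carries the caquelon (the pot), fully home, so that the burner stands upright in its tray under the pot. Leave the pot standing where it is, and let go of the tray.

Things in the scene. Friction and masses are not known exactly. Their poses are not given: they have to be found in the camera images.
- tray: Loose steel tray, 0.4 kg, holding the burner (a like tray holds a bowl: not wanted). Origin: centre of the pan's underside. Pan 120 (x) x 110 (y), floor 4, rim 10 mm high. A 24 mm wide, 4 mm thick neck runs back to x=-194, with an upright wooden grip centred at x=-170, y=0: 44 long (x), 14 thick (y), top 70 mm above the board. +x points from grip to pan; the pan goes in first.
- burner: Loose round aluminium fondue burner, 70 mm across and 55 mm high, 0.28 kg, standing in the middle of the tray's pan (origin: centre of its underside).
- stand: Fixed steel stand under the caquelon, 150 mm square, 95 high (a like one bears a glass lid). Origin: centre, at board level. Slot at board level, open at front (x=-75 mm); tray enters along +x. 134 mm between side walls; lips 19 mm up reach 15 mm inward; stop face at x=+64. Fully home: pan centre at stand's centre (stop allows 4 mm more), tray's x along stand's x, grip 95 mm outside the front.
- caquelon: Earthenware fondue pot, loose on the stand's top, 170 mm across the mouth, 80 mm high (its rim 175 mm above the board), 1.3 kg; its stick handle points away from the slot's open side. Origin: centre of its underside.
Not all that is in view belongs to the job. What is shaped like the burner but green is not meant. What is shaped like the stand but orange is not meant.

How it is judged:
At the end, for the whole second after the job is handed in: Tray flat in the caquelon's stand: pan centre within 22 mm of the stand's centre, at most 15 mm short, within 0.2 rad of straight. Burner upright in the pan, within 32 mm of the stand's centre. Caquelon upright, within 20 mm of its start. All at rest (x of tray in the frame of stand above -0.015 m and horizontal distance between tray and stand below 0.022 m and angle between the x axis of tray and the x axis of stand, either way round below 0.2 rad and angle between each of tray, caquelon's own z axis and vertical below 0.1 rad and z of burner in the frame of tray below 0.012 m and horizontal distance between burner and stand below 0.032 m and angle between burner's own z axis and vertical below 0.12 rad and distance of caquelon from where it was at the start of the episode below 0.02 m and linear speed of each of tray, burner below 0.02 m/s); the robot touches nothing.
It fails at once if the burner was tipped over (angle between burner's own z axis and vertical above 0.6 rad).
It fails at once if the caquelon was knocked from its place (distance of caquelon from where it was at the start of the episode above 0.03 m).
It also fails if it takes over 43 s, if anything falls off the work surface, if the arm or the gripper's body presses on something with over 40 N, if the wrist force passes 120 N, or if a joint passes its speed limit or range.

## Working session

There is one attempt and no reset: what is moved stays moved. The work goes in short steps, each a Python script; the robot and the scene stay as the last script left them, time stands still between calls to the robot, and variables do not carry over. Pictures are saved under pics/ and viewed, at most 10 in all, crops included, and the job is handed in when it is done.

```bash
mkdir -p pics; python3 - <<'E'
from workcell import r,optics
import numpy as np,cv2
for n in ("scene","top"):
    p,d=optics.get_image(n); np.savez(f"{n}.npz",p=p,d=d,**{k:np.array(v) for k,v in optics.camera_model(n).items()})
    cv2.imwrite(f"pics/{n}.png",cv2.resize(p[:,:,::-1],None,fx=1.5,fy=1.5))
    m=optics.camera_model(n);print(n,m['K'][0],-np.array(m['R']).T@m['t'],(d>0).mean())
print(r.read_state()['time_s'],optics.camera_model("wrist"))
E
```

```text
scene [395.02302008   0.         261.26306052] [ 0.82615631 -0.71592066  0.70361239] 0.9959716796875
top [423.51768868   0.         258.9635585 ] [ 0.36001247 -0.12605827  1.05403598] 0.9958241780598959
0.1 {'K': array([[287.89391767,   0.        , 254.99023702],
       [  0.        , 287.89391767, 187.89627617],
       [  0.        ,   0.        ,   1.        ]]), 'tool_from_camera': array([[-5.33241475e-04, -9.50981641e-01, -3.09246881e-01,
         7.82656066e-02],
       [ 9.99999398e-01, -2.10682214e-04, -1.07644169e-03,
         4.72161721e-04],
       [ 9.58523468e-04, -3.09247269e-01,  9.50981182e-01,
        -1.17700157e-01],
       [ 0.00000000e+00,  0.00000000e+00,  0.00000000e+00,
         1.00000000e+00]])}
```

View pics/scene.png

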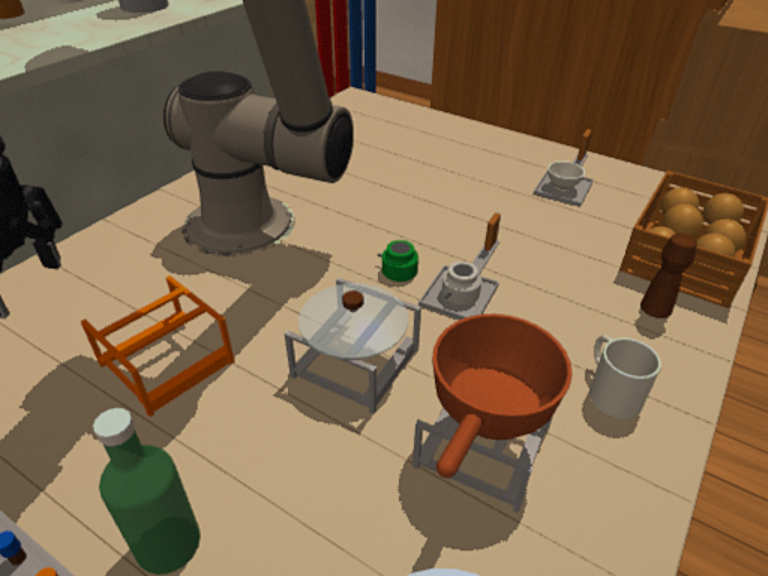

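View pics/top.png

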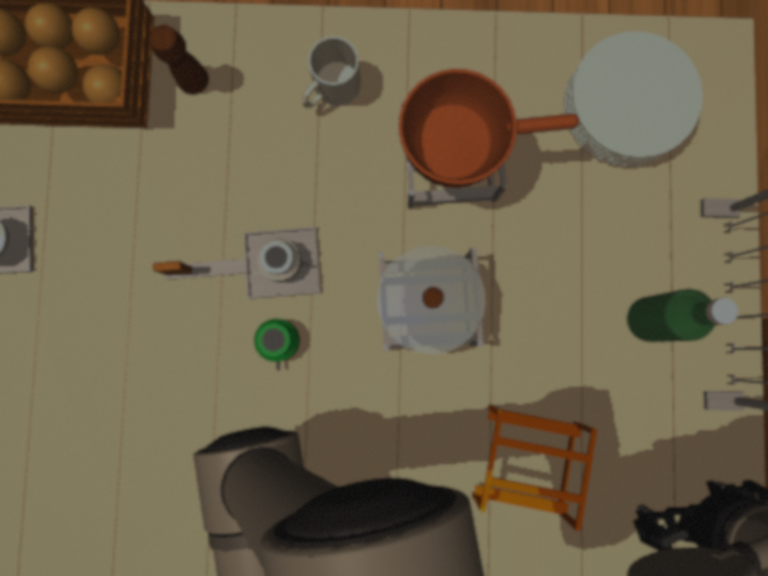

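The images show:
- **Trays:** the burner tray is at top px (283,263), with its grip at (170,267). The bowl tray is at (10,240) and isn't wanted. The green burner at (276,341) is a decoy.
- **Stands:** the pot's stand is at (458,130), with its handle pointing right, so the slot opens to the left. The lid stand is at (432,300) and the orange one at (535,465); neither is wanted.

Next I'll measure, with an enlarged crop to confirm these.

```bash
cat > h.py <<'E'
import numpy as np,cv2
def load(n): return dict(np.load(f"{n}.npz"))
def cloud(c):
    v,u=np.mgrid[:384,:512]; K=c['K']; d=c['d']
    P=np.stack([(u-K[0,2])/K[0,0]*d,(v-K[1,2])/K[1,1]*d,d],-1)
    return (P-c['t'])@c['R']
def ray(c,uv,z):
    q=c['R'].T@np.linalg.solve(c['K'],[uv[0],uv[1],1]); o=-c['R'].T@c['t']; return (o+q*(z-o[2])/q[2])[:2]
def rect(P):
    (c,s,a)=cv2.minAreaRect((P*1000).astype(np.float32)); return np.round(c,1),np.round(s,1),round(a,2)
E
python3 - <<'E'
from h import *
t=load('top');s=load('scene');T=cloud(t);S=cloud(s)
c=np.array(ray(t,(189,175),.01));pot0=ray(t,(305,85),.175);print('pan~',c,'pot~',pot0)
hsv=cv2.cvtColor(t['p'],cv2.COLOR_RGB2HSV)
b=(hsv[...,0]<18)&(hsv[...,1]>120)
# pot rim
m=b&(T[...,2]>.168)&(np.hypot(*(T[...,:2]-pot0).transpose(2,0,1))<.12);P=T[m][:,:2].astype(np.float32)*1000
print('rim circle',cv2.minEnclosingCircle(P),m.sum())
# handle
m=b&(T[...,2]>.1)&(np.hypot(*(T[...,:2]-pot0).transpose(2,0,1))>.1)&(np.hypot(*(T[...,:2]-pot0).transpose(2,0,1))<.25);h=T[m][:,:2];print('handle',h.mean(0),m.sum())
# grip
g=ray(t,(113,178),.07)
m=b&(np.hypot(*(T[...,:2]-g).transpose(2,0,1))<.06);print('grip top',rect(T[m&(T[...,2]>.06)][:,:2]),m.sum(),T[m][:,2].max())
# pan+neck by height
d=np.hypot(*(T[...,:2]-c).transpose(2,0,1))
print('z hist',np.histogram(T[d<.05][:,2],12))
grey=(hsv[...,1]<60)
u=slice(100,240);
m=grey&(d<.085)&(T[...,2]<.03);k=cv2.morphologyEx(m.astype(np.uint8),cv2.MORPH_OPEN,np.ones((9,9)))
m2=k>0; uv=np.argwhere(m2)[:,::-1]
print('pan rect',rect(np.array([ray(t,q,.01) for q in uv])))
m=(d<.06)&(T[...,2]>.045);print('burner',cv2.minEnclosingCircle(T[m][:,:2].astype(np.float32)*1000),m.sum())
# ortho of stand
O=[]
for C,W in((t,T),(s,S)):
    im=np.zeros((300,300,3),np.uint8)
    m=(W[...,2]>.004)&(W[...,2]<.1)&(C['p'].std(-1)<25); q=W[m];col=np.clip(q[:,2]*2500,30,255)
    ij=np.round((q[:,:2]-pot0)*1000+150).astype(int);ok=((ij>=0)&(ij<300)).all(1)
    for (i,j),cc in zip(ij[ok],col[ok]): cv2.circle(im,(300-int(j),300-int(i)),1,(int(cc),255-int(cc),255),-1)
    O.append(im)
a=cv2.resize(t['p'][30:230,95:375,::-1],(600*280//400,300)) 
sc=cv2.resize(s['p'][130:350,200:400,::-1],(330,300))
row2=cv2.resize(np.hstack([a,sc]),(750,300)); row1=cv2.resize(np.hstack(O),(750,300))
cv2.imwrite('pics/c.png',np.vstack([row1,row2]))
E
```

```text
pan~ [0.49561953 0.04609052] pot~ [ 0.6750048 -0.2200337]
rim circle ((679.7208251953125, -237.35516357421875), 101.86268615722656) 888
handle [ 0.62587646 -0.31376022] 421
grip top (array([477.1, 217.8]), array([15. , 40.8]), 7.25) 160 0.07604596236926228
z hist (array([235, 299,  16,   7,  16,  19,  19, 158,  95,  11, 284,  96]), array([-0.00085204,  0.00485849,  0.01056903,  0.01627956,  0.02199009,
        0.02770062,  0.03341115,  0.03912168,  0.04483221,  0.05054274,
        0.05625327,  0.0619638 ,  0.06767433]))
pan rect (array([496.4,  59.2]), array([110.7, 138.6]), 5.26)
burner ((496.60980224609375, 49.7794189453125), 33.39177322387695) 480
```

View pics/c.png

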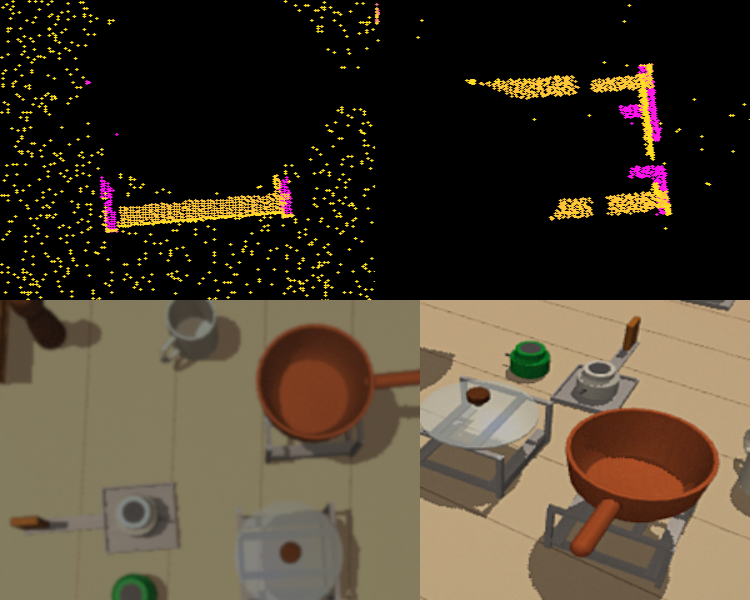

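The crop confirms the tray with the aluminium burner (px 140,517), and the grey stand under the red pot with its slot opening to the left. The grip and burner are 169 mm apart and their angles agree. Next I'll fit the stand from its lips and posts.

```bash
python3 - <<'E'
from h import *
t=load('top');s=load('scene');T=cloud(t);S=cloud(s);pot0=np.array([.675,-.22])
Q=[]
for C,W in((t,T),(s,S)):
    m=(W[...,2]>.012)&(W[...,2]<.1)&(C['p'].std(-1)<25)&(np.abs(W[...,:2]-pot0).max(-1)<.125)
    m=cv2.morphologyEx(m.astype(np.uint8),cv2.MORPH_OPEN,np.ones((2,2)))>0
    q=W[m];
    l=(q[:,2]<.03)
    print(len(q),rect(q[:,:2]),'low',rect(q[l][:,:2])); Q.append(q)
    for nm,sel in(('lowlip',l&(q[:,0]<.67)),('highlip',l&(q[:,0]>.67)&(q[:,1]>-.27))):
        if sel.sum()>20: vx,vy,x,y=cv2.fitLine((q[sel][:,:2]*1000).astype(np.float32),cv2.DIST_HUBER,0,.01,.01).ravel();print(nm,sel.sum(),np.degrees(np.arctan2(-vx,vy)) ,x,y,rect(q[sel][:,:2]))
q=np.vstack(Q);print('all',rect(q[:,:2]))
# rim of pot by brightness-independent circle: rim pixels at plane .175, pot mask both hues
hsv=cv2.cvtColor(t['p'],cv2.COLOR_RGB2HSV);b=((hsv[...,0]<14)&(hsv[...,1]>130)).astype(np.uint8)
b[:,345:]=0;b[:40]=0;b[:,:260]=0;b[130:]=0
b=cv2.morphologyEx(b,cv2.MORPH_OPEN,cv2.getStructuringElement(2,(25,25)))
uv=np.argwhere(b)[:,::-1];P=np.array([ray(t,x,.175) for x in uv]);print('pot',cv2.minEnclosingCircle((P*1000).astype(np.float32)))
E
```

```text
689 (array([ 550.4, -174.6]), array([145.5, 365. ]), 53.96) low (array([ 632.9, -238.8]), array([ 64.3, 169. ]), 4.47)
lowlip 530 -172.01299 613.20026 -233.90694 (array([ 631.7, -239. ]), array([ 64.5, 168.3]), 3.57)
1559 (array([ 703.6, -434.7]), array([166. , 590.6]), 7.85) low (array([ 673. , -219.1]), array([163.4, 160. ]), 6.12)
lowlip 332 -173.40352 622.64856 -265.27255 (array([ 621.5, -261. ]), array([85.9, 65.9]), 64.96)
highlip 355 -0.012619684 741.7868 -210.71284 (array([ 744.5, -208.8]), array([127.1,  89.6]), 54.98)
all (array([ 710.2, -328.5]), array([298.4, 751.8]), 38.32)
pot ((676.0386962890625, -219.49964904785156), 86.0618896484375)
```

```bash
cat >> h.py <<'E'
from scipy.spatial.transform import Rotation as Ro
def ax(deg): a=np.radians(deg); return np.array([np.sin(a),-np.cos(a),0])
def quat(deg):
    x=-ax(deg); z=np.array([0,0,-1.]); return Ro.from_matrix(np.stack([x,np.cross(z,x),z],1)).as_quat()
STAND=np.array([.676,-.2195,0]); TILT=7.5
GZ=.05
def tcp_for(pan,deg): return pan-.170*ax(deg)+[0,0,GZ]
E
python3 - <<'E'
from h import *
from workcell import r,command_gripper,optics
q=quat(6.6); g=np.array([.4771,.2178,0])
r.reach(g+[0,0,.20],q); st=r.read_state(); print(st['time_s'],np.round(st['joint_positions'],2))
p,d=optics.get_image('wrist'); m=optics.camera_model('wrist'); cv2.imwrite('pics/w1.png',p[:,:,::-1])
W=Ro.from_quat(st['eef_rot']).as_matrix(); F=m['tool_from_camera']; K=m['K']
v,u=np.mgrid[:384,:512]; C=np.stack([(u-K[0,2])/K[0,0]*d,(v-K[1,2])/K[1,1]*d,d],-1)
X=(C@F[:3,:3].T+F[:3,3])@W.T+st['eef_pos']
hsv=cv2.cvtColor(p,cv2.COLOR_RGB2HSV)
s=(d>0)&(hsv[...,0]<20)&(hsv[...,1]>120)&(abs(X[...,2]-.07)<.006)&(np.hypot(*(X[...,:2]-g[:2]).transpose(2,0,1))<.05)
print('grip',rect(X[s][:,:2]),s.sum())
for pan,deg in((STAND-.262*ax(TILT),TILT),(STAND,TILT)): print(r.solve_ik(tcp_for(pan,deg),quat(deg)))
E
```

```text
2.8167 [ 0.28  0.39  1.61 -0.    1.14  0.17]
grip (array([477.2, 219.8]), array([12.8, 43.3]), 6.14) 670
[ 2.07925235e-01  7.78632603e-01  1.36474097e+00 -4.44089210e-16
  9.98219082e-01  7.70255408e-02]
[-1.94542561e-01  7.81619203e-01  1.35814122e+00 -4.44089210e-16
  1.00183223e+00 -3.25442255e-01]
```

View pics/w1.png

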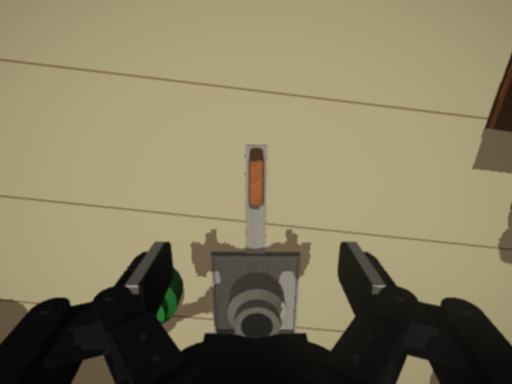

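The wrist view shows the grip at px (257,180), lined up with the pan and the burner in it. I'll grasp it and slide to the lane in front of the slot.

```bash
python3 - <<'E'
from h import *
from workcell import r,command_gripper,optics
q=quat(6.4); g=np.array([.4772,.2195,0])
r.move_straight(g+[0,0,.11],q,speed=.12)
print(r.move_straight(g+[0,0,GZ],q,speed=.06,max_force=15))
command_gripper(0.0,force=50); st=r.read_state(); print(st['time_s'],st['grip_width'],st['grip_force'],st['contact_force'],st['eef_pos'])
print(r.move_straight(tcp_for(STAND-.262*ax(TILT),TILT),quat(TILT),speed=.07,max_force=25))
r.hold(.2); st=r.read_state(); print(st['time_s'],st['grip_width'],st['contact_force'],st['eef_pos'])
p,d=optics.get_image('top'); cv2.imwrite('pics/t2.png',cv2.resize(p[20:260,90:410,::-1],None,fx=2,fy=2))
t=load('top');t['p']=p;t['d']=d;T=cloud(t);c=(STAND-.262*ax(TILT))[:2]
dd=np.hypot(*(T[...,:2]-c).transpose(2,0,1));m=(dd<.06)&(T[...,2]>.045)
print('want',c,'burner',cv2.minEnclosingCircle(T[m][:,:2].astype(np.float32)*1000))
E
```

```text
False
5.5667 0.013538963405577593 49.314038157463074 [ 0.53445428 -0.73924234  1.61459974] [0.47737651 0.21955242 0.05016481]
False
7.9583 0.013500582583890993 [-6.64476617 -0.09139879  6.76036778] [0.61834439 0.20885981 0.05020174]
want [0.64180214 0.04025855] burner ((638.4271240234375, 40.78696823120117), 31.9939022064209)
```

View pics/t2.png

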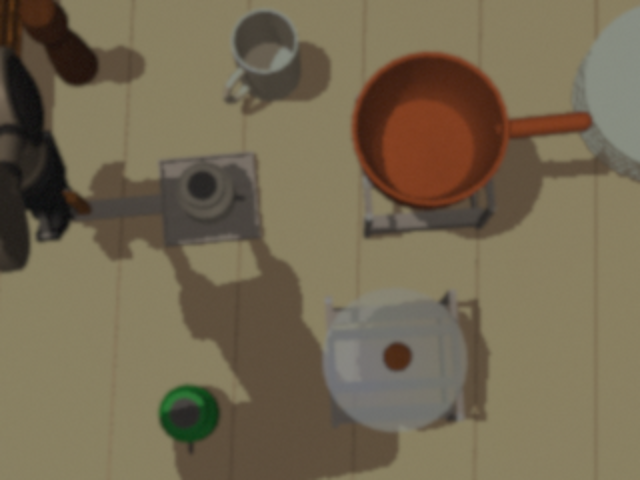

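The tray is gripped with its pan at px (210,198), lined up in front of the slot. The burner is upright and the mug is clear. I'll slide it in with a force guard.

```bash
python3 - <<'E'
from h import *
from workcell import r,command_gripper,optics
t=load('top')
print('pan centre',ray(t,(90+105,20+99),.01))
off=np.array([.002,0,0])
r.move_straight(tcp_for(STAND-.13*ax(TILT),TILT)+off,quat(TILT+.5),speed=.07,max_force=25)
st=r.read_state(); print(st['time_s'],st['contact_force'],st['eef_pos'])
hit=r.move_straight(tcp_for(STAND,TILT)+off,quat(TILT+.5),speed=.05,max_force=25)
r.hold(.3); st=r.read_state(); print(hit,st['time_s'],st['grip_width'],st['contact_force'],st['eef_pos'],tcp_for(STAND,TILT)+off)
out=[]
for n in('top','scene'):
    p,d=optics.get_image(n); out.append(p)
cv2.imwrite('pics/t3.png',np.hstack([cv2.resize(out[0][20:200,130:370,::-1],(400,300)),cv2.resize(out[1][130:370,200:440,::-1],(300,300))]))
E
```

```text
pan centre [0.63784206 0.03721547]
10.05 [-0.5333568   3.44236818  5.6203731 ] [0.63898679 0.07752593 0.05019148]
False 13.1 0.01353498212694011 [-1.51254754  5.4527075   5.36232242] [ 0.65572512 -0.05047124  0.05019466] [ 0.65581055 -0.05095437  0.05      ]
```

View pics/t3.png

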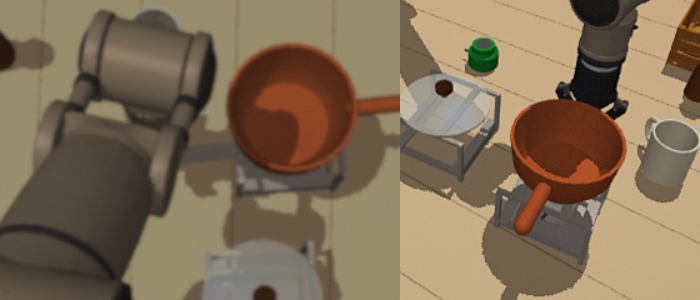

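The tray is in the slot with no contact jolt, and the pot hasn't moved. I'll release, back straight up, and check the result.

```bash
python3 - <<'E'
from h import *
from workcell import r,command_gripper,optics
command_gripper(.05); st=r.read_state(); e=np.array(st['eef_pos'])
r.move_straight(e+[0,0,.06],speed=.08)
r.move_straight(e+np.array([0,0,.2])-.06*ax(TILT),speed=.12); command_gripper(.085); r.hold(.3)
st=r.read_state(); p,d=optics.get_image('wrist'); m=optics.camera_model('wrist'); a=p
W=Ro.from_quat(st['eef_rot']).as_matrix(); F=m['tool_from_camera']; K=m['K']
v,u=np.mgrid[:384,:512]; C=np.stack([(u-K[0,2])/K[0,0]*d,(v-K[1,2])/K[1,1]*d,d],-1)
X=(C@F[:3,:3].T+F[:3,3])@W.T+st['eef_pos']; g=(STAND-.17*ax(TILT))[:2]
hsv=cv2.cvtColor(p,cv2.COLOR_RGB2HSV)
s=(d>0)&(hsv[...,0]<20)&(hsv[...,1]>120)&(abs(X[...,2]-.07)<.006)&(np.hypot(*(X[...,:2]-g).transpose(2,0,1))<.05)
print('grip',rect(X[s][:,:2]),s.sum(),'want',g,TILT,st['time_s'])
p,d=optics.get_image('top');t=load('top')
hsv=cv2.cvtColor(p,cv2.COLOR_RGB2HSV);b=((hsv[...,0]<14)&(hsv[...,1]>130)).astype(np.uint8)
b[:,345:]=0;b[:40]=0;b[:,:260]=0;b[130:]=0
b=cv2.morphologyEx(b,cv2.MORPH_OPEN,cv2.getStructuringElement(2,(25,25)))
P=np.array([ray(t,x,.175) for x in np.argwhere(b)[:,::-1]]);print('pot',cv2.minEnclosingCircle((P*1000).astype(np.float32)))
cv2.imwrite('pics/f.png',np.hstack([cv2.resize(a[...,::-1],(400,300)),cv2.resize(p[20:200,130:370,::-1],(400,300))]))
E
```

```text
grip (array([654.2, -49.4]), array([12.7, 42.5]), 8.21) 416 want [ 0.65381055 -0.05095437] 7.5 16.7
pot ((676.2654418945312, -218.175537109375), 86.27220916748047)
```

View pics/f.png

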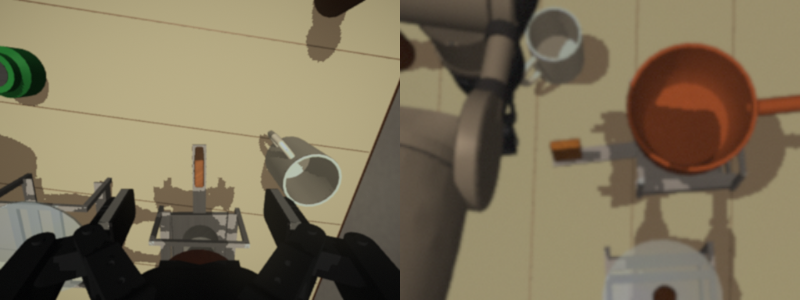

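The grip is at (654,-49) mm, 1.5 mm from target. The pot is unmoved, and the burner stands under it at px (205,235). One check of the grip against the stand's front edge, and I'll hand in if it holds.

```bash
python3 - <<'E'
from h import *
from workcell import r,optics
st=r.read_state(); p,d=optics.get_image('wrist'); m=optics.camera_model('wrist')
W=Ro.from_quat(st['eef_rot']).as_matrix(); F=m['tool_from_camera']; K=m['K']
v,u=np.mgrid[:384,:512]; C=np.stack([(u-K[0,2])/K[0,0]*d,(v-K[1,2])/K[1,1]*d,d],-1)
X=(C@F[:3,:3].T+F[:3,3])@W.T+st['eef_pos']
s=(d>0)&(np.abs(X[...,2]-.093)<.006)&(np.abs(X[...,0]-.676)<.11)&(X[...,1]<-.1)&(p.std(-1)<25)
Q=X[s]-STAND; al=Q@ax(TILT); la=Q@np.array([np.cos(np.radians(TILT)),np.sin(np.radians(TILT)),0])
ga=(np.array([.6542,-.0494,0])-STAND)@ax(TILT)
front=np.percentile(al,3); print('n',s.sum(),'front',front,'lat',np.percentile(la,[2,98]),'grip outside front',front-ga)
if s.sum()>50 and abs(front-ga-.095)<.009: print(r.finish_job(),r.read_state()['time_s'])
E
```

```text
n 1417 front -0.07363470393054006 lat [-0.07048365  0.0729662 ] grip outside front 0.09785553797954222
the job is handed in; nothing more can be done
the job is handed in; nothing more can be done
```

The burner tray is in the caquelon's stand, about 3 mm short of fully home by my last measurement (15 mm allowed), with the burner upright and the pot within about 1.5 mm of its start; I let go of the tray and handed the job in at about 17 s, but the call returned no verdict.

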